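# Stand up the herb shaker and dial it to the terracotta compartment

### The job

The square herb shaker lies on its sloped wooden rest. Stand it upright, dial on top, in the square wooden stand and let go of it; then push its black dial down, turn it until its white perforated spot comes over the terracotta-marked compartment, feel for the click notch there and leave the dial sprung fully up in it. Leave the pink carton, the small brown bottle and the green balm tin in front of the rest where they are.

Things in the scene. Friction and masses are not known exactly. Their poses are not given: they have to be found in the camera images.
- rest: fixed wooden display rest, 112 x 64 mm, 75 mm high; origin under its middle on the table. Its board rises 20 degrees towards the rest's own +x. The shaker lies on it, foot against the low stop, dial up the slope. Cheeks 5 mm thick stand 17 mm above the board beside the lowest 40 mm of the shaker only; beyond that its sides are free.
- stand_floor (a point): centre of the floor (6 mm over the table) of the fixed square wooden stand: a tray 69 mm square outside and 57 mm inside, its rim 10 mm above this floor; axes along its sides. The shaker's 50 mm square foot goes in with any of its four sides in front.
- can_centre (a point): centre of the shaker's body, a white square tin 50 x 50 mm, 90 mm long, with a brown band (whole shaker 146 mm long, 0.28 to 0.45 kg). +z runs along it from foot to dial, x and y square to its sides; as it lies, +x looks into the board and y is level. Beyond the body come the round aluminium head (49 mm across, 14 mm long) and the dial.
- can_foot (a point): centre of the shaker's underside (foot), 45 mm behind can_centre, same axes.
- dial_bar (a point): on the dial's axis, inside the dial's black grip bar: 15 mm thick (dial x), 36 mm long (dial y), 26 mm tall above the dial's round disc (41 mm across). The point is 14 mm above the disc's top, 12 mm below the bar's top. Turns and sinks with the dial; its +x points to the side with the perforated spot.
- dial_top (a point): centre of the bar's top. Push-and-turn dial: a spring holds it up (5 N; 8 N when fully down, 9 mm, at a hard stop). When up it is locked (some play in the wide shut notch where it starts); it turns freely when pushed down 7 mm or more. Released between notches it stays 6 mm down and still turns; over a notch it springs up if nothing holds it down.
- opening (a point): centre of the white perforated spot (11 mm across) on the dial's disc, 14.5 mm from the axis, on the disc's top face; turns with the dial. Dial up: 16 mm higher than clay_mouth; dial fully down: 7 mm higher.
- clay_mouth (a point): centre of the mouth of the terracotta-marked compartment (pip 12 x 9 mm on the head's side and top edge), 14.5 mm from the axis in the head's top face. Its click notch lies up to 0.3 rad to either side of this direction (unseen, differs from shaker to shaker) and lets the dial spring up over about 0.07 rad either way.
- head_top (a point): centre of the head's top face, on the dial's axis. Two other compartments have sage green and cream pips. Seen from above, terracotta is reached by turning the dial counter-clockwise, 0.6 to 1.8 rad from the start. The head itself stays fixed on the tin, at any angle to the tin's sides.
- roller_a: small brown bottle with black cap, 27 mm across, 78 mm high; origin under its middle. Bystander.
- balm_tin: round green balm tin, 62 mm across, 24 mm high; origin under its middle. Bystander.
- carton_pink: pink and white carton, 36 x 57 x 110 mm, upright; origin under its middle. Bystander.
Not all that is in view belongs to the job. There is more than one size of the part that bears stand_floor; the job needs the larger.

How it is judged (in metres and radians):
On the way, in this order (a step that is already met when the one before it is completed fails the run):
1. the shaker stands upright in the stand and has been let go (angle between can_centre's own z axis and vertical below 0.07 rad and horizontal distance between can_foot and stand_floor below 0.009 m and z of can_foot in the frame of stand_floor below 0.004 m and contact force between the fingers and anything else below 0.5 N), for 0.2 s.
2. the dial is up in the notch of the terracotta compartment (angle between can_centre's own z axis and vertical below 0.07 rad and horizontal distance between can_foot and stand_floor below 0.009 m and z of can_foot in the frame of stand_floor below 0.004 m and horizontal distance between opening and clay_mouth below 0.007 m and z of opening in the frame of clay_mouth above 0.0135 m), for 0.2 s.
At the end, for the whole second after the job is handed in: The shaker stands upright (within 0.07 rad) in the stand, its foot on the stand's floor (within 4 mm) and within 9 mm of its middle; the perforated spot is within 7 mm of the terracotta compartment's mouth seen from above, and the dial is sprung up (opening at least 13.5 mm above the mouth) (all of step 2); the robot touches nothing.
It fails at once if the brown bottle was moved more than 30 mm (distance of roller_a from where it was at the start of the episode above 0.03 m).
It fails at once if the balm tin was moved more than 30 mm (distance of balm_tin from where it was at the start of the episode above 0.03 m).
It fails at once if the pink carton was moved more than 30 mm (distance of carton_pink from where it was at the start of the episode above 0.03 m).
It also fails if it takes over 61 s, if anything falls off the work surface, if the arm or the gripper's body presses on something with over 40 N, if the wrist force passes 120 N, or if a joint passes its speed limit or range.

### The arm

A 6-joint arm with a two-finger parallel gripper is mounted at the origin on a cart in front of the work surface, level with it; the furniture and walls round the work are solid. World frame = base frame: x ahead of the robot, y to its left, z up, the work surface at z = 0. Lengths are in m, angles in degrees, forces in N, time in s.
With the tool pointing down it reaches from about 0.25 to 0.725 m from the base axis. Payload 9.7 kg.
Tool frame: the origin (TCP) lies at the very end of the fingers, on their centre line; the grasp point (between the pads) lies grasp_offset behind it (grasp_offset is the distance from the TCP to the grasp point, in m); z points along the fingers, y is the line along which they close (so a half turn about z gives the same grasp; the last joint's range is limited). The gripper opens to 85 mm and grips with 20 to 120 N. Pads are 22 mm wide; open, the fingers measure 114 mm over their backs; the gripper's body (76 mm by 85 mm) begins 54 mm behind the grasp point. The pads swing forward as they close: fully open they stand 13 mm farther back than shut.
Start: joints at [71.562, 4.979, 10.078, 95.1, 0, 90], TCP at [0.174, 0.522, 0.231] pointing down, gripper open.
Joint ranges: [-179.16, 179.16], [-48.56, 103.87], [-65.8, 70.77], [-126.05, 130.52], [-82.76, 87.17], [-180, 180]. Speed limits (degrees/s): [127.2, 127.2, 147.25, 180, 180, 180].

### API

Orientations are given as [roll, pitch, yaw] about the fixed x, y, z axes, in that order (R = Rz(yaw) Ry(pitch) Rx(roll)).
In Python, from workcell import get_obs, camera, calibration, job_done, recognise, cut_out, mark_of, grasp_offset gives the robot as it stands.
- The arm moves only by the tool servo_tool, never from a script. Its argument "moves" is a list of rows, each a list of 3 entries, a list of its own where there are three numbers: the turn, a rotation vector about the tool's x, y, z in degrees, then the shift along the tool's x, y, z in m, then the opening in per cent of the stroke, from 0 (shut) to 100 (fully open). In form: [[[ax, ay, az], [x, y, z], claw], ...]. A call has 1 to 12 rows; each row shifts and turns the commanded pose from where the row before left it, along the tool's axes as they then stand; what a row does not reach is not made up. A row lasts 1/10 s, in which the tool goes at most 50 mm and 8.59 degrees, less where a joint would pass 70% of its speed; a pose out of reach is approached as far as the arm can. A call is refused whole if a number of a shift passes 0.05 or a number of a turn 8.59, either way. A call with a gripper value outside its range is refused whole. The fingers move at their own pace and stop on an object; "force" is the grip in N (left out, the last holds). Time passes only in rows, so rows that do not move let the fingers close. It gives the time, the measured TCP pose, the force, the opening and the grip force at its end, in the units of the state.
- get_obs(): the state, without advancing time (a new reading comes with each control period).
- camera(name): name is "scene" or "top" or "wrist"; returns (picture, depth): 420x560x3 uint8, red, green, blue; 420x560 float32, m along the optical axis (not along the pixel's ray), 0 where there is no reading.
- calibration(name): a dict with "camera_matrix" (3x3 intrinsics, pixels), "R" (3x3) and "t" (3): a world point X has camera coordinates R X + t. Camera axes: x right, y down, z forward; pixel columns grow to the right and rows downward; lengths in m; the calibration is good to about 2 mm. A picture is of the moment at which its call begins: read the wrist's pose just before it. calibration takes no time and is no camera call; for the wrist camera it gives the pose at the moment of the call.
- job_done(): hands the job in; it is judged then, once.
Trained networks look in the newest picture that a camera, given by its name, has taken for a name from the list of things; names that differ only in an ending like _2 or _b are one class to them, and where a whole thing is asked for, a point or a joint stands for the part that bears it (a point fixed in the world has none). Each returns a list of dicts, best first, with "score" (0 to 1); they miss things now and then, are a little off and sometimes report something else, mostly with a low value. They report only what shows in the picture. A call takes as long as a camera call. They do not tell look-alikes from the thing itself.
- recognise(name, camera): "xyz" ([x, y, z] in m, in the coordinates of the camera as it stood for that picture, good to about 4 mm: the middle of the surface that is visible of it).
- cut_out(name, camera): "mask" (420x560 bool, what is visible of it).
- mark_of(name, camera): "xyz" ([x, y, z] in m, in the coordinates of the camera as it stood for that picture, good to about 4 mm: a listed point, or the origin of a listed thing).
The state is a dict: "time": time; "q": joint angles; "qd": joint speeds; "joint_efforts": joint torques, N m; "ee_pos": TCP position; "tcp_rot": TCP orientation; "wrist_force": force on the tool from outside, world axes, zero at the start; "torque": the same for the moment, N m; "opening": finger opening in m; "grasp_force": force on a finger pad.
Only numpy, scipy, OpenCV 4.12 (cv2) and the standard library are available. Lean on these libraries where they do the work, as an engineer would, in place of code of your own. Each camera call takes 0.05 s, during which the arm holds its last target. There are 200 camera calls.

## Working session

There is one attempt and no reset: what is moved stays moved. The work goes in short steps, Python scripts to look and compute and a tool call to move; the robot and the scene stay as the last step left them, time stands still between calls to the robot, and variables do not carry over. Pictures are saved under pics/ and viewed, at most 10 in all, crops included, and the job is handed in when it is done.

Besides the shell and the picture viewer there is one more tool, called after "Emit:" as name([rows], argument=value, ...), one row to a line, values as JSON. servo_tool: Moves the arm, as the interface text tells. Its arguments: {"type":"object","properties":{"moves":{"type":"array"},"force":{"type":"number"}},"required":["moves"]}

```bash
ls; mkdir -p pics; cat > h.py <<'E'
import numpy as np, cv2
from scipy.spatial.transform import Rotation as Ro
from workcell import *
def w(p,cam,cal=None):
    c=cal or calibration(cam); return np.array(c["R"]).T@(np.array(p)-np.array(c["t"]))
def cloud(depth,cam,mask=None,cal=None):
    c=cal or calibration(cam);K=np.array(c["camera_matrix"])
    m=(depth>0) if mask is None else (mask&(depth>0))
    v,u=np.nonzero(m);z=depth[m]
    P=np.stack([(u-K[0,2])*z/K[0,0],(v-K[1,2])*z/K[1,1],z],1)
    return (P-np.array(c["t"]))@np.array(c["R"])
def save(n,im): cv2.imwrite('pics/'+n,im[:,:,::-1])
E
python3 - <<'E'
from h import *
o=get_obs();print(o["time"],o["ee_pos"],o["tcp_rot"],grasp_offset)
ims=[]
for cam in ["scene","top"]:
    im,d=camera(cam);save(cam+"0.png",im)
    for n in ["rest","stand_floor","can_centre","can_foot","dial_top","dial_bar","head_top","clay_mouth","opening","roller_a","balm_tin","carton_pink"]:
        try: print(cam,n,[(np.round(w(r["xyz"],cam),3).tolist(),round(r["score"],2)) for r in mark_of(n,cam)[:3]])
        except Exception as e: print(n,e)
print(get_obs()["time"])
E
```

```text
pics
0.0 [0.17388606 0.52154799 0.230604  ] [-1.79927103e+02 -2.86656897e-04  1.61562134e+02] 0.0187
scene rest [([0.517, 0.289, -0.001], 0.66), ([0.519, 0.27, 0.051], 0.31)]
scene stand_floor [([0.603, 0.148, -0.0], 0.96), ([0.574, 0.039, 0.003], 0.66)]
scene can_centre [([0.518, 0.274, 0.053], 0.81)]
scene can_foot [([0.523, 0.23, 0.037], 0.64)]
scene dial_top []
scene dial_bar [([0.516, 0.354, 0.081], 0.62)]
scene head_top [([0.518, 0.33, 0.075], 0.85), ([0.516, 0.366, 0.087], 0.51)]
scene clay_mouth [([0.506, 0.329, 0.072], 0.74)]
scene opening []
scene roller_a [([0.709, 0.139, -0.001], 0.94)]
scene balm_tin [([0.434, 0.187, -0.002], 0.85)]
scene carton_pink [([0.705, 0.222, 0.004], 0.81), ([0.506, 0.329, 0.072], 0.17)]
top rest []
top stand_floor [([0.604, 0.152, 0.003], 0.74), ([0.574, 0.034, 0.008], 0.66)]
top can_centre [([0.52, 0.275, 0.054], 0.78)]
top can_foot [([0.521, 0.229, 0.041], 0.56)]
top dial_top [([0.515, 0.369, 0.085], 0.62)]
top dial_bar [([0.518, 0.361, 0.083], 0.89)]
top head_top [([0.517, 0.325, 0.074], 0.79)]
top clay_mouth [([0.502, 0.33, 0.07], 0.72)]
top opening [([0.516, 0.351, 0.066], 0.77)]
top roller_a [([0.704, 0.142, -0.002], 0.81), ([0.518, 0.328, 0.075], 0.74)]
top balm_tin [([0.431, 0.187, 0.003], 0.77)]
top carton_pink [([0.7, 0.225, 0.002], 0.63)]
1.3
```

View pics/scene0.png

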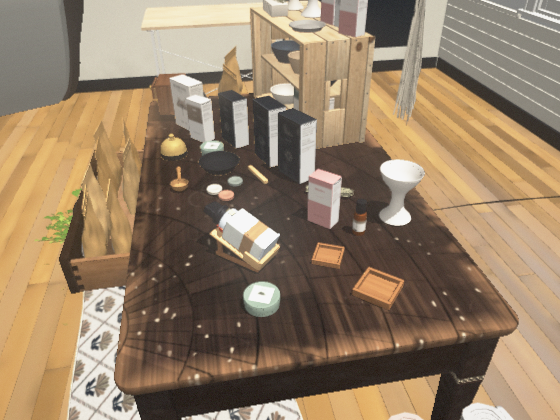

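View pics/top0.png

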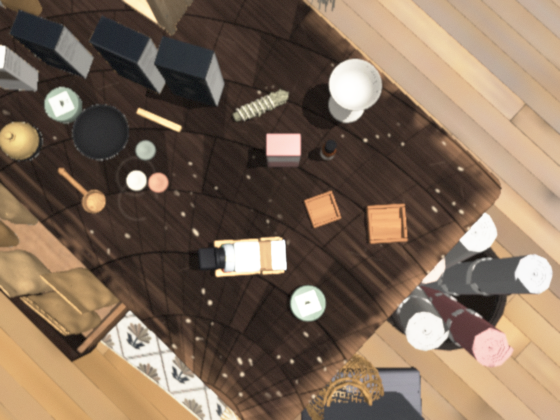

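The scene view shows the shaker at pixel (245,235) with its dial up the slope to the left. The trays are the small one at (328,256) and the larger one at (378,287). The top view shows the larger tray at (388,223) and the shaker at (245,257). Next I'll measure the shaker's axis and the tray's pose and size.

```bash
python3 - <<'E'
from h import *
im,d=camera("top")
for n in ["can_centre","stand_floor"]:
    for r in cut_out(n,"top")[:2]:
        m=r["mask"].astype(bool); P=cloud(d,"top",m)
        print(n,round(r["score"],2),m.sum(),P.min(0).round(3),P.max(0).round(3))
        if n=="stand_floor":
            Q=P[(P[:,2]>0.0)&(P[:,2]<0.03)]
            (c,s,a)=cv2.minAreaRect((Q[:,:2]*1000).astype(np.float32));print(c,s,a,np.percentile(Q[:,2],[2,20,50,80,98]).round(3))
        else:
            Q=P[(abs(P[:,0]-.518)<.015)&(P[:,1]>.25)&(P[:,1]<.30)]
            A=np.c_[Q[:,:2],np.ones(len(Q))];co=np.linalg.lstsq(A,Q[:,2],rcond=None)[0];print("plane",co,"deg",np.degrees(np.arctan(co[:2])))
            (c,s,a)=cv2.minAreaRect((P[:,:2]*1000).astype(np.float32));print(c,s,a)
            for y in np.arange(.2,.4,.01):
                S=P[(abs(P[:,1]-y)<.005)]
                if len(S)>5: print(round(y,3),np.percentile(S[:,0],[3,97]).round(3),np.median(S[:,2]).round(3))
E
```

```text
can_centre 0.94 2426 [ 0.491  0.223 -0.003] [0.545 0.384 0.101]
plane [-0.01740137  0.35750248 -0.00792627] deg [-0.99692431 19.67209583]
(517.515625, 303.4093017578125) (53.49555206298828, 160.53445434570312) 1.0894601345062256
0.22 [0.5   0.544] 0.063
0.23 [0.497 0.545] 0.065
0.24 [0.497 0.544] 0.068
0.25 [0.496 0.542] 0.072
0.26 [0.496 0.544] 0.076
0.27 [0.496 0.543] 0.079
0.28 [0.496 0.543] 0.083
0.29 [0.496 0.541] 0.086
0.3 [0.493 0.543] 0.09
0.31 [0.494 0.541] 0.091
0.32 [0.493 0.542] 0.091
0.33 [0.496 0.54 ] 0.091
0.34 [0.498 0.536] 0.09
0.35 [0.499 0.534] 0.09
0.36 [0.499 0.534] 0.093
0.37 [0.501 0.534] 0.091
stand_floor 0.88 825 [0.571 0.121 0.001] [0.635 0.183 0.019]
(602.898681640625, 152.055908203125) (53.110626220703125, 53.55107116699219) 17.32332992553711 [0.003 0.005 0.007 0.012 0.015]
stand_floor 0.57 1433 [0.539 0.001 0.001] [0.608 0.07  0.021]
(573.3661499023438, 35.02888488769531) (68.85346984863281, 69.04981231689453) 1.5491145849227905 [0.004 0.006 0.008 0.016 0.019]
```

Emit:
servo_tool([
  [[0,0,-8.5],[0,0,0],100],
  [[0,0,-8.5],[0,0,0],100],
  [[0,0,-8.5],[0,0,0],100],
  [[0,0,-8.5],[0,0,0],100],
  [[0,0,-8.5],[0,0,0],100],
  [[0,0,-8.5],[0,0,0],100],
  [[0,0,-8.5],[0,0,0],100],
  [[0,0,-8.5],[0,0,0],100],
  [[0,0,-8.5],[0,0,0],100],
  [[0,0,-8.5],[0,0,0],100],
  [[0,0,-8.5],[0,0,0],100],
  [[0,0,-8],[0,0,0],100],
], force=60)

```text
time: 2.65
ee_pos: [0.174, 0.5218, 0.2313]
tcp_rot: [-180.0, -0.0, -96.6]
wrist_force: [-0.2, -0.7, -0.5]
opening: 0.0854
grasp_force: 0.0
```

```bash
cat >> h.py <<'E'
def rel(goal,rpy,n=1):
    "print the turn left (tool rotvec) and shift left (tool axes, before and after the turn)"
    o=get_obs();R=Ro.from_euler('xyz',o["tcp_rot"],degrees=True);G=Ro.from_euler('xyz',rpy,degrees=True)
    dp=np.array(goal)-o["ee_pos"]
    print("t",round(o["time"],2),"pos",o["ee_pos"].round(4),"rpy",np.round(o["tcp_rot"],2),"q",np.round(o["q"],1))
    print("turn/n",((R.inv()*G).as_rotvec(degrees=True)/n).round(3),"shift/n",(R.inv().apply(dp)/n).round(4),"after turn",(G.inv().apply(dp)/n).round(4))
E
python3 -c "
from h import *
rel([.5185,.293,.17],[180,0,-88.7],10)"
```

```text
t 2.65 pos [0.174  0.5218 0.2313] rpy [-180.     -0.    -96.59] q [ 71.6   5.   10.1  95.1  -0.  -11.8]
turn/n [-0.    -0.    -0.789] shift/n [ 0.0188 -0.0369  0.0061] after turn [ 0.0237 -0.0339  0.0061]
```

Emit:
servo_tool([
  [[0,0,-7.9],[0,0,0],100],
  [[0,0,0],[0.0237,-0.0339,0.006],100],
  [[0,0,0],[0.0237,-0.0339,0.006],100],
  [[0,0,0],[0.0237,-0.0339,0.006],100],
  [[0,0,0],[0.0237,-0.0339,0.006],100],
  [[0,0,0],[0.0237,-0.0339,0.006],100],
  [[0,0,0],[0.0237,-0.0339,0.006],100],
  [[0,0,0],[0.0237,-0.0339,0.006],100],
  [[0,0,0],[0.0237,-0.0339,0.006],100],
  [[0,0,0],[0.0237,-0.0339,0.006],100],
  [[0,0,0],[0.0237,-0.0339,0.006],100],
  [[0,0,0],[0,0,0],100],
])

```text
time: 3.85
ee_pos: [0.5197, 0.2875, 0.1696]
tcp_rot: [179.9, -0.1, -89.3]
wrist_force: [-0.4, -0.0, 0.0]
opening: 0.0855
grasp_force: 0.0
```

```bash
python3 - <<'E'
from h import *
cal=calibration("wrist");im,d=camera("wrist");save("w1.png",im)
P=cloud(d,"wrist",None,cal)
# upper face of the tin: strip by strip edges
for y in np.arange(.255,.316,.01):
    zt=.083+(y-.28)*.36
    S=P[(abs(P[:,1]-y)<.003)&(abs(P[:,2]-zt)<.006)&(abs(P[:,0]-.52)<.05)]
    if len(S): print(round(y,3),len(S),np.percentile(S[:,0],[1,99]).round(4),np.median(S[:,2]).round(4))
rel([.5185,.293,.046],[180,0,-88.7],1)
for n in ["can_centre","head_top","dial_bar"]: print(n,[(w(r["xyz"],"wrist",cal).round(3),round(r["score"],2)) for r in mark_of(n,"wrist")[:2]])
E
```

```text
0.255 524 [0.495  0.5439] 0.0735
0.265 535 [0.4941 0.5437] 0.077
0.275 546 [0.4941 0.5428] 0.0805
0.285 534 [0.4941 0.5425] 0.0842
0.295 546 [0.494  0.5423] 0.0878
0.305 459 [0.494  0.5422] 0.0906
0.315 276 [0.5035 0.5314] 0.0933
t 3.9 pos [0.5182 0.2888 0.1702] rpy [ 1.7992e+02 -5.0000e-02 -8.9230e+01] q [ 29.1  10.2   9.1  89.   -0.  -61.6]
turn/n [ 0.075 -0.045 -0.528] shift/n [-0.0043 -0.0006  0.1242] after turn [-0.0042 -0.0004  0.1242]
can_centre [(array([0.518, 0.275, 0.051]), 0.93)]
head_top [(array([0.516, 0.331, 0.076]), 0.94)]
dial_bar [(array([0.519, 0.361, 0.087]), 0.85)]
```

View pics/w1.png

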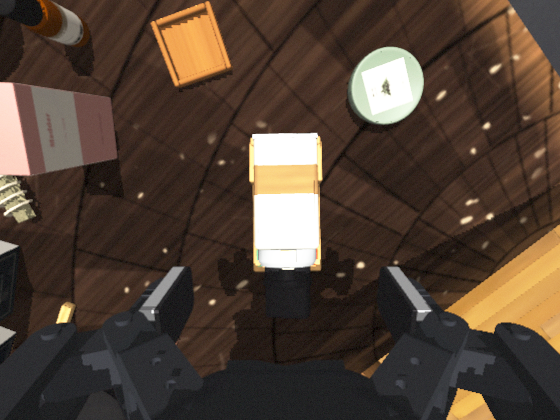

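The wrist picture shows the tin's top face at about (285,205), square to the fingers, with the dial towards the gripper at (288,290). I'll go down and grip it.

Emit:
servo_tool([
  [[0,0,-0.6],[-0.004,-0.0005,0.024],100],
  [[0,0,0],[0,0,0.025],100],
  [[0,0,0],[0,0,0.025],100],
  [[0,0,0],[0,0,0.025],100],
  [[0,0,0],[0,0,0.025],100],
  [[0,0,0],[0,0,0],100],
  [[0,0,0],[0,0,0],0],
  [[0,0,0],[0,0,0],0],
  [[0,0,0],[0,0,0],0],
  [[0,0,0],[0,0,0],0],
  [[0,0,0],[0,0,0],0],
  [[0,0,0],[0,0,0],0],
], force=60)

```text
time: 5.25
ee_pos: [0.5182, 0.2953, 0.0495]
tcp_rot: [-179.8, 0.1, -88.4]
wrist_force: [-0.9, 0.9, 7.1]
opening: 0.0493
grasp_force: 63.5
```

Emit:
servo_tool([
  [[0,0,0],[-0.003,0,-0.01],0],
  [[0,0,0],[-0.003,0,-0.015],0],
  [[0,0,0],[0,0,-0.03],0],
  [[0,0,0],[0,0,-0.04],0],
  [[0,0,0],[0,0,-0.04],0],
  [[0,0,0],[0,0,-0.03],0],
  [[0,0,0],[0,0,0],0],
  [[0,0,0],[0,0,0],0],
])

```text
time: 6.05
ee_pos: [0.5174, 0.3008, 0.213]
tcp_rot: [-179.9, 0.0, -88.4]
wrist_force: [0.6, 0.3, -3.4]
opening: 0.0494
grasp_force: 63.3
```

```bash
python3 - <<'E'
from h import *
cal=calibration("wrist")
rel([.40,.033,.22],[180,0,-178.5],10)
im,d=camera("scene");save("s2.png",im[120:330,150:430]);
print(get_obs()["grasp_force"],get_obs()["wrist_force"])
for n in ["can_centre","can_foot","head_top"]: print(n,[(w(r["xyz"],"scene").round(3),round(r["score"],2)) for r in mark_of(n,"scene")[:2]])
E
```

```text
t 6.05 pos [0.5174 0.3008 0.213 ] rpy [-1.7993e+02  4.0000e-02 -8.8430e+01] q [ 30.2  11.3  15.1  93.7  -0.  -61.4]
turn/n [-2.000e-03  8.000e-03  9.007e+00] shift/n [ 0.0264  0.0125 -0.0007] after turn [ 0.0124 -0.0265 -0.0007]
63.330005407333374 [ 0.45005674  0.01281791 -4.17212651]
can_centre [(array([0.517, 0.277, 0.217]), 0.57)]
can_foot [(array([0.523, 0.233, 0.203]), 0.56)]
head_top [(array([0.519, 0.336, 0.239]), 0.7)]
```

View pics/s2.png

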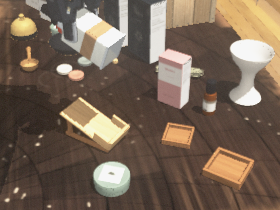

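The crop shows the shaker gripped and lifted clear at (95,40), with the rest empty at (95,120). I'll carry it over towards the stand.

Emit:
servo_tool([
  [[0,0,0],[0.02,-0.004,-0.005],0],
  [[0,0,0],[0.038,-0.0072,-0.0053],0],
  [[0,0,0],[0.038,-0.0072,-0.0053],0],
  [[0,0,0],[0.038,-0.0072,-0.0053],0],
  [[0,0,0],[0.038,-0.0072,-0.0053],0],
  [[0,0,0],[0.038,-0.0072,-0.0053],0],
  [[0,0,0],[0.038,-0.0072,-0.0053],0],
  [[0,0,0],[0.02,-0.004,0],0],
  [[0,0,8],[0,0,0],0],
  [[0,0,8],[0,0,0],0],
  [[0,0,8],[0,0,0],0],
  [[0,0,8],[0,0,0],0],
])

```text
time: 7.45
ee_pos: [0.5753, 0.0338, 0.2479]
tcp_rot: [179.9, -0.1, -120.8]
wrist_force: [-0.9, -0.6, -3.6]
opening: 0.0495
grasp_force: 63.3
```

Emit:
servo_tool([
  [[0,0,8],[0,0,0],0],
  [[0,0,8],[0,0,0],0],
  [[0,0,8],[0,0,0],0],
  [[0,0,8],[0,0,0],0],
  [[0,0,8],[0,0,0],0],
  [[0,0,8],[0,0,0],0],
  [[0,0,8],[0,0,0],0],
  [[0,0,2],[0,0,0],0],
  [[0,-7,0],[0,0,0],0],
  [[0,-7,0],[0,0,0],0],
  [[0,-7,0],[0,0,0],0],
  [[0,-7,0],[0,0,0],0],
])

```text
time: 8.65
ee_pos: [0.5752, 0.034, 0.2481]
tcp_rot: [180.0, 28.2, -178.4]
wrist_force: [-0.2, -0.3, -3.1]
opening: 0.0492
grasp_force: 63.2
```

Emit:
servo_tool([
  [[0,-7,0],[0,0,0],0],
  [[0,-7,0],[0,0,0],0],
  [[0,-7,0],[0,0,0],0],
  [[0,-7,0],[0,0,0],0],
  [[0,-7,0],[0,0,0],0],
  [[0,-7,0],[0,0,0],0],
  [[0,0,0],[0,0,0],0],
  [[0,0,0],[0,0,0],0],
])

```text
time: 9.45
ee_pos: [0.6033, 0.0365, 0.2453]
tcp_rot: [-179.9, 69.0, -178.4]
wrist_force: [-0.5, 0.0, -2.6]
opening: 0.0493
grasp_force: 63.3
```

```bash
python3 - <<'E'
from h import *
o=get_obs();R=Ro.from_euler('xyz',o["tcp_rot"],degrees=True)
print(o["time"],o["ee_pos"].round(4),o["tcp_rot"].round(2),o["q"].round(1),R.as_matrix().round(3).tolist())
for cam in ["scene","top"]:
    im,d=camera(cam);
    if cam=="scene": save("s3.png",cv2.resize(im[120:400,190:500],None,fx=1.5,fy=1.5))
    for n in ["can_centre","can_foot","head_top","dial_top","clay_mouth","opening"]: print(cam,n,[(w(r["xyz"],cam).round(3),round(r["score"],2)) for r in mark_of(n,cam)[:2]])
E
```

```text
9.45 [0.6033 0.0365 0.2453] [-179.88   68.99 -178.4 ] [  5.  -48.5 -56.8  12.8  -3.3   1.2] [[-0.358, -0.026, 0.933], [-0.01, 1.0, 0.024], [-0.934, -0.001, -0.359]]
scene can_centre [(array([0.592, 0.037, 0.227]), 0.73)]
scene can_foot [(array([0.595, 0.034, 0.178]), 0.82)]
scene head_top [(array([0.594, 0.039, 0.285]), 0.8)]
scene dial_top [(array([0.596, 0.034, 0.325]), 0.57)]
scene clay_mouth [(array([0.6  , 0.053, 0.285]), 0.62)]
scene opening [(array([0.609, 0.039, 0.304]), 0.85)]
top can_centre [(array([0.59 , 0.034, 0.232]), 0.62)]
top can_foot [(array([0.593, 0.038, 0.192]), 0.81), (array([0.594, 0.036, 0.289]), 0.29)]
top head_top [(array([0.594, 0.034, 0.293]), 0.82)]
top dial_top [(array([0.594, 0.036, 0.328]), 0.59)]
top clay_mouth [(array([0.597, 0.048, 0.293]), 0.77)]
top opening [(array([0.612, 0.042, 0.306]), 0.79)]
```

View pics/s3.png

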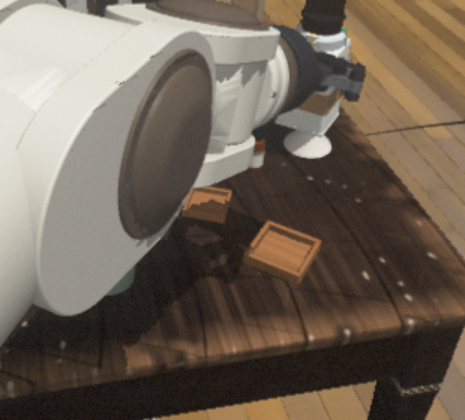

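The crop shows the shaker held upright at (325,80) and the large stand empty at (285,250). Joint 2 is at its limit here, so I'll lower first, which should ease the reach inward.

Emit:
servo_tool([
  [[0,0,0],[0.0207,-0.0002,0.0044],0],
  [[0,0,0],[0.0207,-0.0002,0.0044],0],
  [[0,0,0],[0.0207,-0.0002,0.0044],0],
  [[0,0,0],[0.0207,-0.0002,0.0044],0],
  [[0,0,0],[0.0207,-0.0002,0.0044],0],
  [[0,-0.5,0],[0.0207,-0.0002,0.0044],0],
  [[0,-0.5,0],[0,0,0],0],
  [[0,0,0],[0,0,0],0],
])

```text
time: 10.95
ee_pos: [0.6093, 0.0371, 0.1371]
tcp_rot: [-179.8, 68.8, -178.4]
wrist_force: [-0.0, -0.2, -3.3]
opening: 0.0495
grasp_force: 63.2
```

```bash
python3 - <<'E'
from h import *
rel([.583,.035,.09],[180,70,-178.4],1)
for cam in ["top","scene"]:
    im,d=camera(cam)
    for n in ["can_centre","can_foot","head_top","dial_top","stand_floor"]: print(cam,n,[(w(r["xyz"],cam).round(4),round(r["score"],2)) for r in mark_of(n,cam)[:2]])
E
```

```text
t 10.95 pos [0.6093 0.0371 0.1371] rpy [-179.81   68.76 -178.42] q [  5.1 -41.  -65.7  -3.5  -3.5   1.3]
turn/n [-0.206 -1.243 -0.004] shift/n [ 0.0534 -0.0014 -0.0075] after turn [ 0.0532 -0.0014 -0.0087]
top can_centre [(array([0.5971, 0.0346, 0.1174]), 0.94)]
top can_foot [(array([0.5967, 0.0376, 0.0751]), 0.81), (array([ 0.7045,  0.1436, -0.0011]), 0.17)]
top head_top [(array([0.5986, 0.037 , 0.1781]), 0.59), (array([0.6974, 0.2251, 0.0023]), 0.4)]
top dial_top [(array([0.5995, 0.0373, 0.2175]), 0.64)]
top stand_floor [(array([0.5729, 0.0347, 0.0124]), 0.96), (array([0.6024, 0.1546, 0.0033]), 0.74)]
scene can_centre [(array([0.6004, 0.0368, 0.1177]), 0.81)]
scene can_foot [(array([0.6005, 0.0354, 0.0759]), 0.93), (array([0.574 , 0.0368, 0.0019]), 0.16)]
scene head_top [(array([0.5997, 0.037 , 0.1802]), 0.96)]
scene dial_top [(array([0.6001, 0.0375, 0.2205]), 0.85)]
scene stand_floor [(array([0.5725, 0.0318, 0.0036]), 0.81), (array([0.6007, 0.034 , 0.2056]), 0.47)]
```

```bash
cat > kin.py <<'E'
import numpy as np
from scipy.optimize import least_squares
D=np.array([[4.979,10.078,95.1,.5501,.2307],[10.2,9.1,89.0,.5932,.1702],[11.3,15.1,93.7,.5985,.213],[-48.5,-56.8,12.8,.6044,.2453],[-41,-65.7,-3.5,.6104,.1371]])
def fk(p,q2,q3,q4):
    r0,z0,L1,a,L2,b,L3=p;q2,q3,q4=np.radians([q2,q3,q4]);P=q2-q3+q4
    return (r0+L1*np.sin(q2+a)+L2*np.cos(q2-q3+b)+L3*np.cos(P), z0+L1*np.cos(q2+a)-L2*np.sin(q2-q3+b)-L3*np.sin(P))
def res(p):
    r,z=fk(p,*D[:,:3].T);return np.r_[r-D[:,3],z-D[:,4]]*1000
best=None
E
python3 - <<'E'
from kin import *
rng=np.random.default_rng(0);S=[]
for i in range(60):
    x0=[0,rng.uniform(.1,.3),rng.uniform(.2,.5),rng.uniform(-.5,.5),rng.uniform(.2,.5),rng.uniform(-.8,.8),rng.uniform(.15,.4)]
    f=least_squares(res,x0,bounds=([-.02,0,.15,-1.2,.15,-1.2,.1],[.02+.08,.5,.6,1.2,.6,1.2,.5]))
    S.append((f.cost,f.x))
S.sort(key=lambda s:s[0])
for c,p in S[:40:8]:
    print(round(c,3),p.round(3))
    # min radius at tool 20 deg below horizontal for given z
    for z in [.14,.1,.067]:
        b=9
        for q2 in np.arange(-48,100,1.):
            for q3 in np.arange(-65.5,70,1.):
                q4=20-q2+q3
                if -126<q4<130:
                    r,zz=fk(p,q2,q3,q4)
                    if abs(zz-z)<.004 and r>0.3: b=min(b,r)
        print(z,round(b,3),end=' ')
    print()
E
```

```text
0.3 [-0.004  0.161  0.419  0.004  0.523 -0.067  0.428]
0.14 0.617 0.1 0.636 0.067 0.646 
0.3 [-0.004  0.161  0.419  0.004  0.523 -0.067  0.428]
0.14 0.617 0.1 0.636 0.067 0.646 
0.3 [-0.004  0.161  0.419  0.004  0.523 -0.067  0.428]
0.14 0.617 0.1 0.636 0.067 0.646 
0.3 [-0.004  0.161  0.419  0.004  0.523 -0.067  0.428]
0.14 0.617 0.1 0.636 0.067 0.646 
0.3 [-0.004  0.161  0.419  0.004  0.523 -0.067  0.428]
0.14 0.617 0.1 0.636 0.067 0.646
```

```bash
cat >> kin.py <<'E'
Pm=least_squares(res,[-.004,.161,.419,.004,.523,-.067,.428]).x
LO=np.array([-179.16,-48.56,-65.8,-126.05,-82.76,-180]);HI=np.array([179.16,103.87,70.77,130.52,87.17,180])
L3b=.282
def ik(tcp,z,x):
    r0,z0,L1,a,L2,b,L3=Pm;L3a=L3-L3b
    t=np.array(z);w5=np.array(tcp)-L3b*t;q1=np.arctan2(w5[1],w5[0])
    rad=np.array([np.cos(q1),np.sin(q1),0]);lat=np.array([-np.sin(q1),np.cos(q1),0]);up=np.array([0,0,1.])
    q5=np.arcsin(t@lat);P=np.arctan2(-t@up,t@rad)
    pd=np.cos(P)*rad-np.sin(P)*up;w4=w5-L3a*pd
    dr,dz=w4@rad-r0,w4[2]-z0;d=np.hypot(dr,dz)
    c=(L1**2+L2**2-d**2)/(2*L1*L2)
    if abs(c)>1:return None,w5,w4
    g=np.arccos(c) # interior elbow angle; elbow up
    al=np.arctan2(dz,dr)+np.arccos((L1**2+d**2-L2**2)/(2*L1*d)) # elevation of upper link
    A=np.pi/2-al; ex,ez=L1*np.sin(A),L1*np.cos(A)
    fo=np.arctan2(-(dz-ez),dr-ex) # below horizontal
    q2=A-a;q3=q2+b-fo;q4=P-q2+q3
    x0=-np.sin(P)*rad-np.cos(P)*up
    q6=np.arctan2(t@np.cross(x0,x),x0@x)
    return np.degrees([q1,q2,q3,q4,q5,q6]),w5,w4
def ok(q): return q is not None and bool(np.all(q>LO) and np.all(q<HI))
def pose(az,pit): # tool pointing at azimuth az, pit below horizontal, x "down"
    a,p=np.radians([az,pit]);h=np.array([np.cos(a),np.sin(a),0]);u=np.array([0,0,1.])
    return np.cos(p)*h-np.sin(p)*u, -np.sin(p)*h-np.cos(p)*u
E
python3 - <<'E'
from kin import *
q,_,_=ik([.6093,.0371,.1371],*pose(1.58,21.2));print("check E",q.round(1))
for az in [1.5,-10,-30,-50,-70,-88.5,30,60,91.5]:
    h=np.array([np.cos(np.radians(az)),np.sin(np.radians(az))])*.0095
    for z in [.24,.067]:
        q,w5,w4=ik([.5735+h[0],.035+h[1],z],*pose(az,20));print(az,z,None if q is None else q.round(0),ok(q),w5.round(2),w4.round(2))
E
```

```text
check E [  4.9 -40.9 -65.7  -3.5  -3.1   1.2]
1.5 0.24 [  5. -54. -60.  14.  -3.   1.] False [0.32 0.03 0.34] [0.18 0.02 0.39]
1.5 0.067 [  5. -38. -74. -16.  -3.   1.] False [0.32 0.03 0.16] [0.18 0.02 0.21]
-10 0.24 [ 14. -50. -59.  14. -22.   9.] False [0.32 0.08 0.34] [0.19 0.05 0.39]
-10 0.067 [ 14. -34. -72. -16. -22.   9.] False [0.32 0.08 0.16] [0.19 0.05 0.22]
-30 0.24 [ 25. -36. -50.  19. -50.  26.] True [0.35 0.16 0.34] [0.24 0.11 0.41]
-30 0.067 [ 25. -22. -62.  -8. -50.  26.] True [0.35 0.16 0.16] [0.24 0.11 0.24]
-50 0.24 [ 29. -15. -30.  48. -67.  61.] True [0.41 0.23 0.34] [0.35 0.2  0.47]
-50 0.067 [ 29.  -4. -41.  26. -67.  61.] True [0.41 0.23 0.16] [0.35 0.2  0.29]
-70 0.24 [ 30.  15.   0. 100. -68. 116.] True [0.49 0.28 0.34] [0.54 0.3  0.47]
-70 0.067 [ 30.  23. -10.  82. -68. 116.] True [0.49 0.28 0.16] [0.54 0.3  0.3 ]
-88.5 0.24 [ 27.  34.  22. 128. -58. 145.] True [0.57 0.29 0.34] [0.67 0.34 0.43]
-88.5 0.067 [ 27.  41.  13. 112. -58. 145.] True [0.57 0.29 0.16] [0.67 0.34 0.26]
30 0.24 [-15. -42. -54.  16.  41. -19.] True [ 0.35 -0.09  0.34] [ 0.23 -0.06  0.4 ]
30 0.067 [-15. -27. -66. -13.  41. -19.] False [ 0.35 -0.09  0.16] [ 0.23 -0.06  0.23]
60 0.24 [-23. -10. -25.  56.  69. -69.] True [ 0.45 -0.19  0.34] [ 0.4  -0.17  0.47]
60 0.067 [-23.  -1. -37.  35.  69. -69.] True [ 0.45 -0.19  0.16] [ 0.4  -0.17  0.3 ]
91.5 0.24 [ -21.   31.   18.  123.   60. -140.] True [ 0.58 -0.22  0.34] [ 0.68 -0.26  0.44]
91.5 0.067 [ -21.   38.    9.  107.   60. -140.] True [ 0.58 -0.22  0.16] [ 0.68 -0.26  0.26]
```

Pointing the tool radially out is beyond the arm's range low over the stand. My fitted kinematics say approaching from the +y side, with the tool pointing to -y, is feasible, so I'll swing there.

Emit:
servo_tool([
  [[0,0,0],[-0.021,0,-0.008],0],
  [[0,0,0],[-0.021,0,-0.008],0],
  [[3.74,0,1.43],[0,0,0],0],
  [[3.74,0,1.43],[0,0,0],0],
  [[3.74,0,1.43],[0,0,0],0],
  [[3.74,0,1.43],[0,0,0],0],
  [[3.74,0,1.43],[0,0,0],0],
  [[3.74,0,1.43],[0,0,0],0],
  [[3.74,0,1.43],[0,0,0],0],
  [[3.74,0,1.43],[0,0,0],0],
  [[3.74,0,1.43],[0,0,0],0],
  [[3.74,0,1.43],[0,0,0],0],
])

```text
time: 12.75
ee_pos: [0.6097, 0.0377, 0.1824]
tcp_rot: [-179.5, 68.9, 141.7]
wrist_force: [0.9, 0.6, -3.5]
opening: 0.0492
grasp_force: 63.4
```

Emit:
servo_tool([
  [[3.74,0,1.43],[0,0,0],0],
  [[3.74,0,1.43],[0,0,0],0],
  [[3.74,0,1.43],[0,0,0],0],
  [[3.74,0,1.43],[0,0,0],0],
  [[3.74,0,1.43],[0,0,0],0],
  [[3.74,0,1.43],[0,0,0],0],
  [[3.74,0,1.43],[0,0,0],0],
  [[3.74,0,1.43],[0,0,0],0],
  [[3.74,0,1.43],[0,0,0],0],
  [[3.74,0,1.43],[0,0,0],0],
  [[0,0,0],[0,0,0],0],
  [[0,0,0],[0,0,0],0],
])

```text
time: 13.95
ee_pos: [0.6103, 0.0375, 0.1812]
tcp_rot: [-179.2, 69.1, 102.2]
wrist_force: [0.7, -0.1, -3.8]
opening: 0.0494
grasp_force: 63.5
```

```bash
cat >> h.py <<'E'
def tool_rpy(az,pit):
    from kin import pose
    z,x=pose(az,pit);return Ro.from_matrix(np.stack([x,np.cross(z,x),z],1)).as_euler('xyz',degrees=True)
E
python3 - <<'E'
from h import *
rel([.5735,.0255,.12],tool_rpy(-88.5,20.),1)
E
```

```text
t 13.95 pos [0.6103 0.0375 0.1812] rpy [-179.19   69.05  102.15] q [ 28.1  30.8  13.1 109.5 -63.4 130. ]
turn/n [ 9.168 -0.919  3.732] shift/n [ 0.0558 -0.0382  0.0262] after turn [ 0.0538 -0.0371  0.0313]
```

Emit:
servo_tool([
  [[3.06,-0.31,1.24],[0,0,0],0],
  [[3.06,-0.31,1.24],[0,0,0],0],
  [[3.06,-0.31,1.24],[0,0,0],0],
  [[0,0,0],[0.0135,-0.0093,0.0078],0],
  [[0,0,0],[0.0135,-0.0093,0.0078],0],
  [[0,0,0],[0.0135,-0.0093,0.0078],0],
  [[0,0,0],[0.0135,-0.0093,0.0078],0],
  [[0,0,0],[0,0,0],0],
  [[0,0,0],[0,0,0],0],
])

```text
time: 14.85
ee_pos: [0.5729, 0.0255, 0.1222]
tcp_rot: [179.7, 70.0, 91.2]
wrist_force: [0.5, 1.1, -2.8]
opening: 0.0492
grasp_force: 63.8
```

```bash
python3 - <<'E'
from h import *
rel([.5735,.0255,.07],tool_rpy(-88.5,20.),1)
for cam in ["top","scene"]:
    im,d=camera(cam)
    if cam=="scene": save("s4.png",cv2.resize(im[120:400,190:500],None,fx=1.5,fy=1.5))
    for n in ["can_centre","can_foot","head_top","dial_top","stand_floor"]: print(cam,n,[(w(r["xyz"],cam).round(4),round(r["score"],2)) for r in mark_of(n,cam)[:1]])
    if cam=="top":
        for r in cut_out("stand_floor",cam)[:2]:
            P=cloud(d,cam,r["mask"].astype(bool)); Q=P[(P[:,2]>0.002)&(P[:,2]<.025)]; print(len(Q),cv2.minAreaRect((Q[:,:2]*1000).astype(np.float32)))
        # top of the head ring and the tin's shoulders, by height
        P=cloud(d,cam);P=P[(abs(P[:,0]-.574)<.06)&(abs(P[:,1]-.035)<.06)]
        for lo,hi in [(.14,.155),(.155,.167),(.167,.18),(.195,.22)]:
            Q=P[(P[:,2]>lo)&(P[:,2]<hi)]
            if len(Q): print(lo,len(Q),Q.min(0).round(3),Q.max(0).round(3))
E
```

```text
t 14.85 pos [0.5729 0.0255 0.1222] rpy [179.73  69.99  91.25] q [ 27.4  38.1  14.1 116.1 -57.7 144.9]
turn/n [ 0.031 -0.01  -0.087] shift/n [0.049  0.0005 0.0179] after turn [0.049  0.0006 0.0179]
top can_centre [(array([0.5721, 0.0349, 0.1049]), 0.98)]
top can_foot [(array([0.5725, 0.039 , 0.0601]), 0.62)]
top head_top [(array([0.5734, 0.0347, 0.1608]), 0.67)]
top dial_top [(array([0.5735, 0.0364, 0.2018]), 0.66)]
top stand_floor [(array([0.605 , 0.1537, 0.0029]), 0.57)]
139 ((581.8178100585938, 58.630950927734375), (41.729122161865234, 14.60280990600586), 1.4980707168579102)
63 ((630.208984375, 147.03076171875), (27.690372467041016, 9.363078117370605), 88.4723129272461)
0.14 780 [0.514 0.011 0.14 ] [0.63  0.095 0.155]
0.155 623 [0.514 0.019 0.155] [0.632 0.095 0.167]
0.167 183 [0.545 0.017 0.167] [0.597 0.094 0.18 ]
0.195 279 [0.555 0.027 0.195] [0.591 0.048 0.208]
scene can_centre [(array([0.5758, 0.0341, 0.1034]), 0.63)]
scene can_foot [(array([0.574 , 0.0347, 0.0583]), 0.77)]
scene head_top [(array([0.5721, 0.0361, 0.1612]), 0.59)]
scene dial_top [(array([0.5749, 0.0344, 0.2046]), 0.83)]
scene stand_floor [(array([0.573 , 0.0368, 0.005 ]), 0.89)]
```

View pics/s4.png

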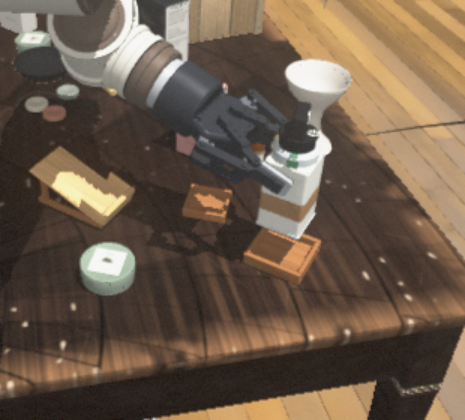

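The crop shows the shaker upright at (290,185), directly above the large stand at (285,255). I'll lower it.

Emit:
servo_tool([
  [[0,0,0],[0.0112,0.0002,0.0041],0],
  [[0,0,0],[0.0112,0.0002,0.0041],0],
  [[0,0,0],[0.0112,0.0002,0.0041],0],
  [[0,0,0],[0.0075,0,0.0027],0],
  [[0,0,0],[0.0037,0,0.0014],0],
  [[0,0,0],[0,0,0],0],
  [[0,0,0],[0,0,0],0],
])

```text
time: 16.2
ee_pos: [0.5734, 0.0253, 0.0735]
tcp_rot: [180.0, 70.0, 91.4]
wrist_force: [-0.3, 0.6, -2.8]
opening: 0.0492
grasp_force: 63.8
```

Emit:
servo_tool([
  [[0,0,0],[0.0019,0,0.0007],0],
  [[0,0,0],[0.0019,0,0.0007],0],
  [[0,0,0],[0,0,0],0],
])

```text
time: 16.5
ee_pos: [0.5736, 0.0254, 0.0701]
tcp_rot: [179.9, 70.1, 91.4]
wrist_force: [-1.3, 0.3, 3.8]
opening: 0.0497
grasp_force: 64.3
```

Emit:
servo_tool([
  [[0,0,0],[0.0014,0,0.0005],0],
  [[0,0,0],[0,0,0],0],
])

```text
time: 16.7
ee_pos: [0.5736, 0.0254, 0.07]
tcp_rot: [180.0, 70.1, 91.5]
wrist_force: [-5.0, 2.5, 14.6]
opening: 0.0492
grasp_force: 64.9
```

```bash
python3 - <<'E'
from h import *
o=get_obs();print(o["wrist_force"].round(1),o["torque"].round(2))
for cam in ["top","scene"]:
    im,d=camera(cam)
    for n in ["can_centre","can_foot","head_top","dial_top"]: print(cam,n,[(w(r["xyz"],cam).round(4),round(r["score"],2)) for r in mark_of(n,cam)[:1]])
E
```

```text
[-5.   2.5 14.6] [-1.47  0.32 -1.1 ]
top can_centre [(array([0.5706, 0.0337, 0.0538]), 0.63)]
top can_foot [(array([0.572 , 0.0355, 0.0121]), 0.97)]
top head_top [(array([0.5775, 0.0377, 0.1096]), 0.56)]
top dial_top [(array([0.5727, 0.0375, 0.1533]), 0.95)]
scene can_centre []
scene can_foot [(array([0.5738, 0.0333, 0.0063]), 0.65)]
scene head_top [(array([0.5743, 0.0391, 0.1096]), 0.6)]
scene dial_top [(array([0.5717, 0.0341, 0.1529]), 0.72)]
```

Contact on the floor: the dial top is at 0.153 m, against 0.152 m expected. I'll ease the load, open, and back out along the tool.

Emit:
servo_tool([
  [[0,0,0],[-0.0012,0,-0.0004],0],
  [[0,0,0],[0,0,0],60],
  [[0,0,0],[0,0,0],100],
  [[0,0,0],[0,0,0],100],
  [[0,0,0],[0,0,0],100],
  [[0,0,0],[0,0,0],100],
  [[0,0,0],[0,0,0],100],
])

```text
time: 17.9
ee_pos: [0.5733, 0.0252, 0.0689]
tcp_rot: [-180.0, 70.1, 91.4]
wrist_force: [0.5, -0.4, 0.3]
opening: 0.0854
grasp_force: 0.0
```

Emit:
servo_tool([
  [[0,0,0],[0,0,-0.015],100],
  [[0,0,0],[0,0,-0.02],100],
  [[0,0,0],[0,0,-0.02],100],
  [[0,0,0],[0,0,-0.02],100],
  [[0,0,0],[-0.03,0,-0.01],100],
  [[0,0,0],[-0.04,0,0],100],
  [[0,0,0],[-0.04,0,0],100],
  [[0,0,0],[-0.03,0,0],100],
  [[0,0,0],[0,0,0],100],
])

```text
time: 18.8
ee_pos: [0.5729, 0.0564, 0.234]
tcp_rot: [179.1, 69.9, 90.6]
wrist_force: [0.6, 1.1, -0.6]
opening: 0.0855
grasp_force: 0.0
```

```bash
python3 - <<'E'
from h import *
rel([.5735,.0355,.24],[180,0,0],1)
ims=[]
for cam in ["top","scene"]:
    im,d=camera(cam)
    ims.append(cv2.resize(im[150:270,340:460] if cam=="top" else im[160:320,320:440],(390,390 if cam=="top" else 520),interpolation=cv2.INTER_CUBIC))
    for n in ["can_centre","can_foot","head_top","dial_top","dial_bar","clay_mouth","opening","stand_floor"]: print(cam,n,[(w(r["xyz"],cam).round(4),round(r["score"],2)) for r in mark_of(n,cam)[:1]])
    if cam=="top":
        P=cloud(d,cam);Q=P[(abs(P[:,0]-.574)<.04)&(abs(P[:,1]-.035)<.04)&(P[:,2]>.14)&(P[:,2]<.165)]
        print(len(Q),cv2.minAreaRect((Q[:,:2]*1000).astype(np.float32)),np.median(Q[:,2]))
c=np.zeros((520,790,3),np.uint8);c[:390,:390]=ims[0];c[:520,400:]=ims[1];save("p5.png",c)
E
```

```text
t 18.8 pos [0.5729 0.0564 0.234 ] rpy [179.14  69.9   90.56] q [ 29.8  36.8  24.4 129.9 -55.8 147.8]
turn/n [55.246 53.538 78.613] shift/n [-0.0129  0.0002  0.0175] after turn [ 0.0006  0.0209 -0.006 ]
top can_centre [(array([0.5721, 0.0337, 0.051 ]), 0.64)]
top can_foot [(array([0.5729, 0.0364, 0.0126]), 0.92)]
top head_top [(array([0.5746, 0.0338, 0.11  ]), 0.67)]
top dial_top [(array([0.5722, 0.0334, 0.1501]), 0.79)]
top dial_bar [(array([0.5754, 0.0372, 0.1397]), 0.84)]
top clay_mouth [(array([0.585 , 0.0319, 0.1103]), 0.64)]
top opening [(array([0.5764, 0.0241, 0.127 ]), 0.89)]
top stand_floor [(array([0.574 , 0.033 , 0.0088]), 0.85)]
251 ((573.4537353515625, 36.29828643798828), (35.51570510864258, 16.54216194152832), 16.83812713623047) 0.15210429424982608
scene can_centre [(array([0.5724, 0.0377, 0.0555]), 0.55)]
scene can_foot [(array([ 0.5183,  0.2875, -0.0019]), 0.75)]
scene head_top [(array([0.5706, 0.0374, 0.1115]), 0.8)]
scene dial_top [(array([0.5693, 0.0341, 0.1515]), 0.63)]
scene dial_bar [(array([0.5737, 0.0359, 0.1372]), 0.84)]
scene clay_mouth [(array([0.5894, 0.0365, 0.1141]), 0.69)]
scene opening [(array([0.5764, 0.0198, 0.1248]), 0.67)]
scene stand_floor [(array([0.5712, 0.0371, 0.0032]), 0.9)]
```

View pics/p5.png

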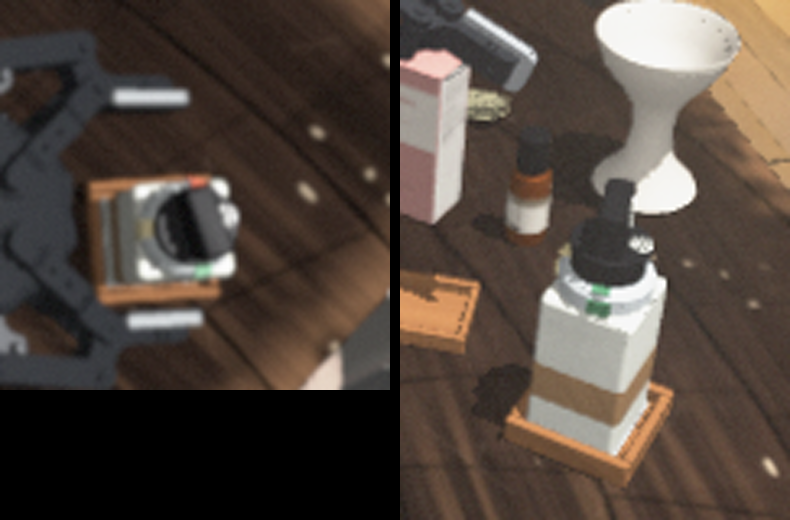

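The picture shows the shaker standing in the larger tray. In the top view the terracotta pip is at (197,183), the sage pip at (205,270), the cream pip at (147,228), and the white spot is right of the bar at (230,215). So the spot is at azimuth about -73°, the mouth at about -5°, and the turn is about +68°. Next I'll turn the tool to point down.

Emit:
servo_tool([
  [[0,7,0],[0,0,0],100],
  [[0,7,0],[0,0,0],100],
  [[0,7,0],[0,0,0],100],
  [[0,7,0],[0,0,0],100],
  [[0,7,0],[0,0,0],100],
  [[0,7,0],[0,0,0],100],
  [[0,7,0],[0,0,0],100],
  [[0,7,0],[0,0,0],100],
  [[0,7,0],[0,0,0],100],
  [[0,7,0],[0,0,0],100],
  [[0,0,-8],[0,0,0],100],
  [[0,0,-8],[0,0,0],80],
])

```text
time: 20.9
ee_pos: [0.5724, 0.0562, 0.23]
tcp_rot: [180.0, 0.0, 107.6]
wrist_force: [-0.2, -0.6, -0.2]
opening: 0.0736
grasp_force: 0.0
```

Emit:
servo_tool([
  [[0,0,-8],[0,0,0],80],
  [[0,0,-8],[0,0,0],80],
  [[0,0,-8],[0,0,0],80],
  [[0,0,-8],[0,0,0],80],
  [[0,0,-8],[0,0,0],80],
  [[0,0,-8],[0,0,0],80],
  [[0,0,-8],[0,0,0],80],
  [[0,0,-8],[0,0,0],80],
  [[0,0,-8],[0,0,0],80],
  [[0,0,-8],[0,0,0],80],
  [[0,0,0],[0,0,0],60],
  [[0,0,0],[0,0,0],60],
])

```text
time: 22.1
ee_pos: [0.5724, 0.0573, 0.2296]
tcp_rot: [-179.9, -0.0, -172.8]
wrist_force: [0.7, 1.0, -1.2]
opening: 0.0515
grasp_force: 0.0
```

```bash
python3 - <<'E'
from h import *
rel([.5735,.0358,.19],[180,0,-163.2],1)
cal=calibration("wrist");im,d=camera("wrist");save("w6.png",im)
P=cloud(d,"wrist",None,cal);P=P[(abs(P[:,0]-.574)<.045)&(abs(P[:,1]-.036)<.045)]
Q=P[(P[:,2]>.145)&(P[:,2]<.16)];print(len(Q),cv2.minAreaRect((Q[:,:2]*1000).astype(np.float32)) if len(Q)>5 else None)
for n in ["dial_top","dial_bar","clay_mouth","opening","head_top","can_foot"]: print(n,[(w(r["xyz"],"wrist",cal).round(4),round(r["score"],2)) for r in mark_of(n,"wrist")[:2]])
E
```

```text
t 22.1 pos [0.5724 0.0573 0.2296] rpy [-1.7995e+02 -1.0000e-02 -1.7282e+02] q [ 5.7  8.5 13.7 95.3 -0.1 -1.4]
turn/n [-0.051 -0.014 -9.615] shift/n [ 0.0016 -0.0214  0.0396] after turn [ 0.0052 -0.0209  0.0396]
973 ((572.1600341796875, 35.91391372680664), (35.707908630371094, 15.993494033813477), 16.065982818603516)
dial_top [(array([0.5728, 0.0342, 0.1511]), 0.63)]
dial_bar [(array([0.575 , 0.0355, 0.1468]), 0.95)]
clay_mouth [(array([0.5902, 0.0344, 0.1116]), 0.93), (array([ 0.5202,  0.2864, -0.0017]), 0.54)]
opening [(array([0.5762, 0.0236, 0.1273]), 0.94), (array([0.5876, 0.0349, 0.1101]), 0.65)]
head_top [(array([0.5721, 0.0373, 0.1145]), 0.57)]
can_foot []
```

View pics/w6.png

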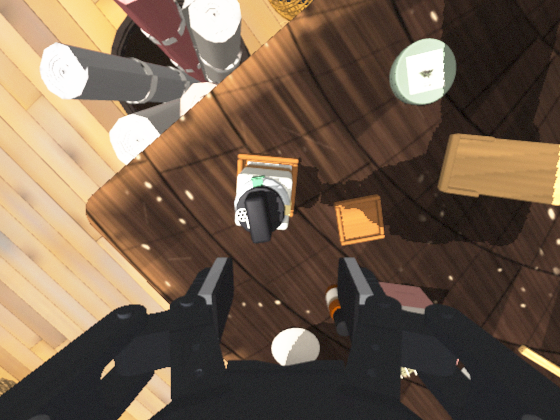

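The wrist picture shows the bar at (260,213), with the spot on its left at (242,215) and the sage pip at (258,182). The bar's axis is at (0.573, 0.036) and its long side lies at 16.4°. I'll align, go down and grip the bar.

Emit:
servo_tool([
  [[0,0,-8.5],[0,0,0],60],
  [[0,0,-0.8],[0,0,0],60],
  [[0,0,0],[0.0028,-0.0103,0],60],
  [[0,0,0],[0.0027,-0.0103,0.01],60],
  [[0,0,0],[0,0,0.03],60],
  [[0,0,0],[0,0,0.03],60],
  [[0,0,0],[0,0,0.018],60],
  [[0,0,0],[0,0,0.01],60],
  [[0,0,0],[0,0,0],60],
  [[0,0,0],[0,0,0],60],
])

```text
time: 23.45
ee_pos: [0.5734, 0.0356, 0.1323]
tcp_rot: [-179.9, 0.0, -163.3]
wrist_force: [-0.1, -0.6, 0.3]
opening: 0.0514
grasp_force: 0.0
```

```bash
python3 - <<'E'
from h import *
rel([.573,.036,.131],[180,0,-163.5],1);print(get_obs()["wrist_force"].round(2),get_obs()["torque"].round(2))
E
```

```text
t 23.45 pos [0.5734 0.0356 0.1323] rpy [-1.7994e+02  3.0000e-02 -1.6334e+02] q [  3.6   7.4   1.8  84.3  -0.1 -13.1]
turn/n [-0.058  0.028  0.164] shift/n [0.0003 0.0005 0.0013] after turn [0.0003 0.0005 0.0013]
[-0.05 -0.63  0.29] [ 0.   -0.05 -0.02]
```

Close on the bar, then push down 8 mm.

Emit:
servo_tool([
  [[0,0,0],[0,0,0],0],
  [[0,0,0],[0,0,0],0],
  [[0,0,0],[0,0,0],0],
  [[0,0,0],[0,0,0],0],
  [[0,0,0],[0,0,0],0],
  [[0,0,0],[0,0,0],0],
  [[0,0,0],[0,0,0],0],
], force=40)

```text
time: 24.15
ee_pos: [0.5734, 0.0361, 0.1319]
tcp_rot: [-180.0, 0.0, -163.3]
wrist_force: [0.4, 1.5, 3.9]
opening: 0.0138
grasp_force: 45.3
```

Emit:
servo_tool([
  [[0,0,0],[0,0,0.003],0],
  [[0,0,0],[0,0,0.003],0],
  [[0,0,0],[0,0,0.002],0],
  [[0,0,0],[0,0,0],0],
  [[0,0,0],[0,0,0],0],
])

```text
time: 24.65
ee_pos: [0.5735, 0.0361, 0.1241]
tcp_rot: [-180.0, 0.1, -163.3]
wrist_force: [-0.3, 2.2, 7.1]
opening: 0.0141
grasp_force: 45.6
```

```bash
python3 - <<'E'
from h import *
rel([.573,.036,.131],[180,0,-163.5],1);print(get_obs()["wrist_force"].round(2),get_obs()["torque"].round(2))
for cam in ["top"]:
    im,d=camera(cam)
    for n in ["opening","dial_bar","dial_top","clay_mouth"]: print(cam,n,[(w(r["xyz"],cam).round(4),round(r["score"],2)) for r in mark_of(n,cam)[:1]])
E
```

```text
t 24.65 pos [0.5735 0.0361 0.1241] rpy [-1.7996e+02  5.0000e-02 -1.6327e+02] q [  3.6   7.5   0.9  83.4  -0.  -13.1]
turn/n [-0.039  0.051  0.229] shift/n [ 0.0005  0.     -0.0069] after turn [ 0.0005  0.     -0.0069]
[-0.32  2.18  7.14] [ 0.57  0.05 -0.03]
top opening [(array([0.5796, 0.0231, 0.121 ]), 0.5)]
top dial_bar [(array([ 0.5211,  0.2885, -0.0018]), 0.61)]
top dial_top [(array([0.5727, 0.0353, 0.1425]), 0.61)]
top clay_mouth [(array([0.5832, 0.0331, 0.1101]), 0.53)]
```

Emit:
servo_tool([
  [[0,0,0],[0,0,0.0005],0],
  [[0,0,-4],[0,0,0],0],
  [[0,0,-4],[0,0,0],0],
  [[0,0,0],[0,0,0],0],
])

```text
time: 25.3
ee_pos: [0.5735, 0.0362, 0.1237]
tcp_rot: [-180.0, 0.0, -155.1]
wrist_force: [-0.9, 2.2, 6.9]
opening: 0.0138
grasp_force: 45.7
```

```bash
python3 - <<'E'
from h import *
o=get_obs();print(o["wrist_force"].round(2),o["torque"].round(2),o["ee_pos"].round(4))
E
```

```text
[-0.87  2.18  6.86] [0.54 0.09 0.04] [0.5735 0.0362 0.1237]
```

Emit:
servo_tool([
  [[0,0,-5],[0,0,0],0],
  [[0,0,-5],[0,0,0],0],
  [[0,0,0],[0,0,0],0],
])

```text
time: 25.6
ee_pos: [0.5735, 0.0362, 0.1237]
tcp_rot: [-180.0, 0.0, -145.1]
wrist_force: [-0.2, 2.1, 8.4]
opening: 0.0136
grasp_force: 45.7
```

```bash
python3 - <<'E'
from h import *
o=get_obs();print(o["wrist_force"].round(2),o["torque"].round(2),o["ee_pos"].round(4))
im,d=camera("top")
for n in ["opening","can_centre","clay_mouth"]: print(n,[(w(r["xyz"],"top").round(4),round(r["score"],2)) for r in mark_of(n,"top")[:1]])
E
```

```text
[-0.18  2.06  8.39] [0.55 0.09 0.01] [0.5735 0.0362 0.1237]
opening [(array([4.305e-01, 1.872e-01, 2.000e-04]), 0.61)]
can_centre [(array([0.5707, 0.0334, 0.0514]), 0.82)]
clay_mouth [(array([0.585 , 0.0316, 0.1118]), 0.5)]
```

Emit:
servo_tool([
  [[0,0,-6],[0,0,0],0],
  [[0,0,-6],[0,0,0],0],
  [[0,0,-6],[0,0,0],0],
  [[0,0,-6],[0,0,0],0],
  [[0,0,-5],[0,0,0],0],
  [[0,0,0],[0,0,-0.001],0],
  [[0,0,0],[0,0,0],0],
])

```text
time: 26.5
ee_pos: [0.5734, 0.0362, 0.1247]
tcp_rot: [-179.9, 0.0, -116.3]
wrist_force: [-0.0, 2.1, 7.5]
opening: 0.0143
grasp_force: 45.7
```

Emit:
servo_tool([
  [[0,0,0],[0,0,-0.001],0],
  [[0,0,0],[0,0,0],0],
])

```text
time: 26.7
ee_pos: [0.5734, 0.0362, 0.1257]
tcp_rot: [-179.9, 0.0, -116.3]
wrist_force: [-0.6, 2.4, 7.1]
opening: 0.0143
grasp_force: 45.6
```

Emit:
servo_tool([
  [[0,0,0],[0,0,-0.0005],0],
  [[0,0,0],[0,0,0],0],
])

```text
time: 26.9
ee_pos: [0.5734, 0.0362, 0.126]
tcp_rot: [-180.0, 0.0, -116.3]
wrist_force: [-0.2, 2.6, 7.1]
opening: 0.0144
grasp_force: 45.6
```

Emit:
servo_tool([
  [[0,0,0],[0,0,-0.0005],0],
  [[0,0,0],[0,0,0],0],
])

```text
time: 27.1
ee_pos: [0.5734, 0.0362, 0.1265]
tcp_rot: [-180.0, 0.0, -116.3]
wrist_force: [-0.1, 2.2, 6.0]
opening: 0.0143
grasp_force: 45.6
```

Emit:
servo_tool([
  [[0,0,0],[0,0,-0.0005],0],
  [[0,0,0],[0,0,0],0],
])

```text
time: 27.3
ee_pos: [0.5733, 0.0361, 0.1267]
tcp_rot: [-180.0, -0.0, -116.3]
wrist_force: [-0.3, 2.7, 5.7]
opening: 0.0138
grasp_force: 45.3
```

Emit:
servo_tool([
  [[0,0,0],[0,0,-0.0007],0],
  [[0,0,0],[0,0,0],0],
  [[0,0,0],[0,0,0],0],
])

```text
time: 27.6
ee_pos: [0.5731, 0.0359, 0.1269]
tcp_rot: [-180.0, -0.1, -116.3]
wrist_force: [0.6, 2.7, 0.7]
opening: 0.0142
grasp_force: 44.9
```

```bash
python3 - <<'E'
from h import *
o=get_obs();print(o["wrist_force"].round(2),o["torque"].round(2),o["ee_pos"].round(4))
im,d=camera("top")
for n in ["opening","dial_top","head_top","clay_mouth"]: print(n,[(w(r["xyz"],"top").round(4),round(r["score"],2)) for r in mark_of(n,"top")[:1]])
im,d=camera("scene")
for n in ["opening","dial_top","head_top","clay_mouth","dial_bar"]: print(n,[(w(r["xyz"],"scene").round(4),round(r["score"],2)) for r in mark_of(n,"scene")[:1]])
save("s7.png",cv2.resize(im[160:300,310:440],None,fx=4,fy=4,interpolation=cv2.INTER_CUBIC))
E
```

```text
[0.63 2.67 0.66] [ 0.56 -0.24 -0.02] [0.5731 0.0359 0.1269]
opening [(array([0.5865, 0.0309, 0.1189]), 0.56)]
dial_top [(array([0.5737, 0.032 , 0.1486]), 0.65)]
head_top [(array([0.5756, 0.0361, 0.1111]), 0.63)]
clay_mouth [(array([0.5823, 0.0327, 0.113 ]), 0.51)]
opening [(array([0.5888, 0.0265, 0.1193]), 0.88)]
dial_top []
head_top [(array([0.576 , 0.0361, 0.1124]), 0.59)]
clay_mouth [(array([0.5868, 0.0295, 0.1125]), 0.66)]
dial_bar [(array([0.5875, 0.0251, 0.1201]), 0.31)]
```

View pics/s7.png

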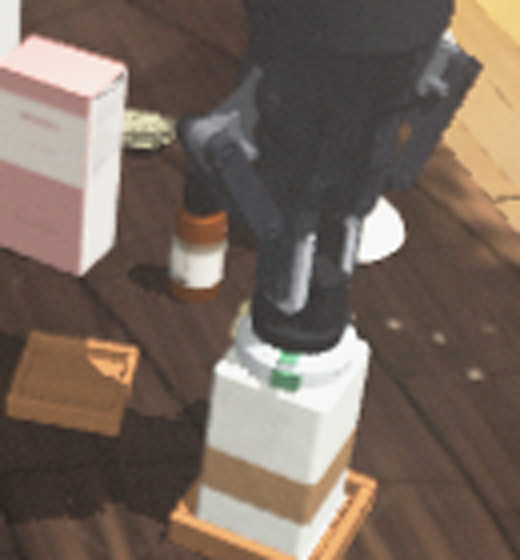

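The crop shows the fingers on the bar at (300,270) and the tin still seated in the tray. The force has dropped to about 0.7 N, so the dial rests on its ledge. I'll now scan counter-clockwise for the notch, where the spring force should come back.

Emit:
servo_tool([
  [[0,0,-4],[0,0,0],0],
  [[0,0,0],[0,0,0],0],
])

```text
time: 28.35
ee_pos: [0.5729, 0.0357, 0.127]
tcp_rot: [180.0, -0.1, -112.2]
wrist_force: [-0.0, 0.1, -1.3]
opening: 0.0139
grasp_force: 44.5
```

Emit:
servo_tool([
  [[0,0,-3.5],[0,0,0],0],
  [[0,0,0],[0,0,0],0],
])

```text
time: 28.55
ee_pos: [0.573, 0.0357, 0.127]
tcp_rot: [180.0, -0.1, -108.8]
wrist_force: [-0.4, 0.6, -1.4]
opening: 0.014
grasp_force: 44.4
```

Emit:
servo_tool([
  [[0,0,-3.5],[0,0,0],0],
  [[0,0,0],[0,0,0],0],
])

```text
time: 28.75
ee_pos: [0.5731, 0.0357, 0.1271]
tcp_rot: [180.0, -0.1, -105.4]
wrist_force: [-0.4, -1.2, -1.4]
opening: 0.0141
grasp_force: 44.3
```

Emit:
servo_tool([
  [[0,0,-3.5],[0,0,0],0],
  [[0,0,0],[0,0,0],0],
])

```text
time: 28.95
ee_pos: [0.573, 0.0358, 0.1271]
tcp_rot: [180.0, -0.1, -101.9]
wrist_force: [-0.8, 0.1, -2.4]
opening: 0.014
grasp_force: 44.4
```

Emit:
servo_tool([
  [[0,0,-3.5],[0,0,0],0],
  [[0,0,0],[0,0,0],0],
])

```text
time: 29.15
ee_pos: [0.5731, 0.0358, 0.1273]
tcp_rot: [-180.0, -0.1, -98.4]
wrist_force: [-0.8, 0.0, -0.7]
opening: 0.014
grasp_force: 44.5
```

Emit:
servo_tool([
  [[0,0,-3.5],[0,0,0],0],
  [[0,0,0],[0,0,0],0],
])

```text
time: 29.35
ee_pos: [0.5734, 0.0358, 0.1279]
tcp_rot: [-179.9, -0.1, -94.9]
wrist_force: [-1.4, -0.7, 4.2]
opening: 0.0142
grasp_force: 45.2
```

Emit:
servo_tool([
  [[0,0,-2.5],[0,0,0],0],
  [[0,0,0],[0,0,0],0],
])

```text
time: 29.55
ee_pos: [0.5734, 0.0359, 0.1283]
tcp_rot: [-179.9, -0.1, -92.5]
wrist_force: [-1.9, -0.9, 6.0]
opening: 0.0142
grasp_force: 45.4
```

Emit:
servo_tool([
  [[0,0,0],[0,0,-0.002],0],
  [[0,0,0],[0,0,-0.002],0],
  [[0,0,0],[0,0,0],0],
])

```text
time: 29.85
ee_pos: [0.5734, 0.0359, 0.1321]
tcp_rot: [-179.9, -0.1, -92.4]
wrist_force: [-1.2, -0.8, 5.6]
opening: 0.014
grasp_force: 45.3
```

```bash
python3 - <<'E'
from h import *
o=get_obs();print(o["wrist_force"].round(2),o["torque"].round(2),o["ee_pos"].round(4))
E
```

```text
[-1.21 -0.77  5.57] [-0.24  0.3   0.01] [0.5734 0.0359 0.1321]
```

The dial rises with the gripper and the spring force stays, so it is in the notch. I'll ease up, open and lift away.

Emit:
servo_tool([
  [[0,0,0],[0,0,-0.0008],0],
  [[0,0,0],[0,0,0],30],
  [[0,0,0],[0,0,0],60],
  [[0,0,0],[0,0,0],60],
  [[0,0,0],[0,0,0],60],
  [[0,0,0],[0,0,0],60],
  [[0,0,0],[0,0,-0.02],60],
  [[0,0,0],[0,0,-0.03],60],
  [[0,0,0],[0,0,-0.03],60],
  [[0,0,0],[0.04,0,-0.02],60],
  [[0,0,0],[0.05,0,0],60],
  [[0,0,0],[0,0,0],60],
])

```text
time: 31.05
ee_pos: [0.5696, -0.0583, 0.2329]
tcp_rot: [-179.9, -0.1, -92.5]
wrist_force: [0.0, 1.6, 0.6]
opening: 0.051
grasp_force: 0.0
```

```bash
python3 - <<'E'
from h import *
o=get_obs();print(o["wrist_force"].round(2),o["ee_pos"].round(3),o["opening"])
for cam in ["top","scene","wrist"]:
    cal=calibration(cam);im,d=camera(cam)
    for n in ["opening","dial_top","head_top","clay_mouth","can_foot"]: print(cam,n,[(w(r["xyz"],cam,cal).round(4),round(r["score"],2)) for r in mark_of(n,cam)[:1]])
    P=cloud(d,cam,None,cal);Q=P[(abs(P[:,0]-.573)<.03)&(abs(P[:,1]-.036)<.03)&(P[:,2]>.13)&(P[:,2]<.17)]
    print(cam,"bar top z",np.percentile(Q[:,2],[50,90]).round(4),cv2.minAreaRect((Q[Q[:,2]>.146][:,:2]*1000).astype(np.float32)))
    if cam=="scene": save("s8.png",cv2.resize(im[160:300,310:440],None,fx=4,fy=4,interpolation=cv2.INTER_CUBIC))
E
```

```text
[0.04 1.6  0.55] [ 0.57  -0.058  0.233] 0.05097512387473883
top opening [(array([0.5879, 0.0323, 0.1293]), 0.78)]
top dial_top [(array([0.5757, 0.0327, 0.1498]), 0.97)]
top head_top [(array([0.5737, 0.0331, 0.111 ]), 0.86)]
top clay_mouth [(array([0.5843, 0.0335, 0.1119]), 0.74)]
top can_foot [(array([0.5697, 0.038 , 0.008 ]), 0.87)]
top bar top z [0.1521 0.154 ] ((573.9149780273438, 35.47952651977539), (36.2009162902832, 16.005258560180664), 88.77957916259766)
scene opening [(array([0.5903, 0.0341, 0.1261]), 0.82)]
scene dial_top [(array([0.5756, 0.0332, 0.1516]), 0.69)]
scene head_top [(array([0.5732, 0.0363, 0.1086]), 0.57)]
scene clay_mouth [(array([0.5884, 0.036 , 0.1117]), 0.78)]
scene can_foot [(array([0.577 , 0.0354, 0.0064]), 0.95)]
scene bar top z [0.1451 0.1519] ((572.1204833984375, 33.596702575683594), (34.5603141784668, 16.438859939575195), 89.59026336669922)
wrist opening [(array([0.5889, 0.0366, 0.128 ]), 0.6)]
wrist dial_top [(array([0.5703, 0.0335, 0.1496]), 0.94)]
wrist head_top [(array([0.5692, 0.0347, 0.1152]), 0.66)]
wrist clay_mouth [(array([0.5919, 0.0366, 0.1103]), 0.79)]
wrist can_foot [(array([0.5727, 0.0352, 0.0084]), 0.91)]
wrist bar top z [0.1517 0.1528] ((572.8574829101562, 33.850135803222656), (35.56448745727539, 15.106254577636719), 88.0672836303711)
```

View pics/s8.png

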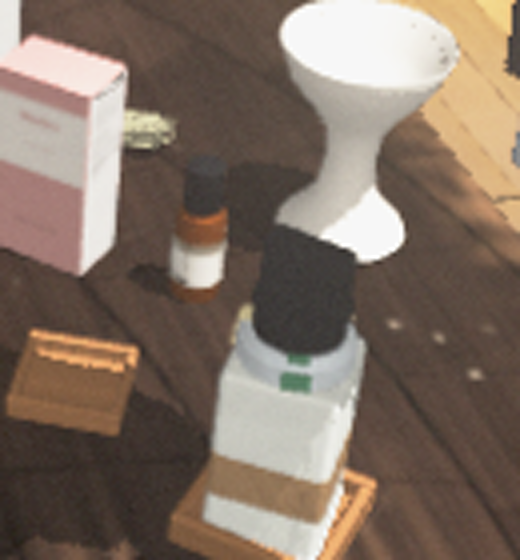

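The picture shows the shaker upright in the tray at (290,440), the dial up at (305,290) and the robot clear of it. The bar top is at 0.152 m (fully up), and all three cameras place the spot within about 4 mm of the terracotta mouth in plan.

```bash
python3 -c "
from workcell import *
print(job_done())"
```

```text
the job is handed in; nothing more can be done
None
```

I handed the job in at about 31 s: the shaker stands upright in the larger stand, its dial is sprung up in the terracotta notch, the gripper is clear, and I saw no sign of the bystanders having moved; the judge returned no verdict.

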